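# Empty a toppled socket shell and stand it up

## Robot

A 6-joint arm with a two-finger parallel gripper is mounted at the origin on the work surface. World frame = base frame: x ahead of the robot, y to its left, z up, the work surface at z = 0. Lengths are in mm, angles in rad, forces in N, time in s.
With the tool pointing down it reaches from about 275 to 1000 mm from the base axis. Payload 8.4 kg.
Tool frame: the origin (TCP) lies at the very end of the fingers, on their centre line; the grasp point (between the pads) lies 19 mm behind it; z points along the fingers, y is the line along which they close (so a half turn about z gives the same grasp; the last joint's range is limited). The gripper opens to 85 mm and grips with 20 to 120 N. Pads are 22 mm wide; open, the fingers measure 114 mm over their backs; the gripper's body (76 mm by 85 mm) begins 54 mm behind the grasp point. The pads swing forward as they close: fully open they stand 13 mm farther back than shut.
Start: joints at [-1.245, 0.353, 1.633, -0, 1.155, -0.002], TCP at [201.224, -591.724, 231.281] pointing down, gripper open.
Joint ranges: [-2.63, 2.63], [-0.92, 2.1], [0.06, 2.66], [-1.3, 4.44], [0, 2.69], [-3.02, 3.02]. Speed limits (rad/s): [2.22, 2.22, 2.79, 3.14, 3.14, 3.14].

## Interface

Orientations are given as [roll, pitch, yaw] about the fixed x, y, z axes, in that order (R = Rz(yaw) Ry(pitch) Rx(roll)).
In Python, from rig import telemetry, imaging, r gives the robot as it stands. The module is installed in compiled form; this text tells all that it offers.
- The arm moves only by the tool step_arm, never from a script. Its argument "moves" is a list of rows, each a list of 3 entries, a list of its own where there are three numbers: the turn, a rotation vector about the tool's x, y, z scaled (see below), then the shift along the tool's x, y, z scaled (see below), then the opening, from -1 (shut) to 1 (fully open). A call has 1 to 8 rows; each row is the pose to reach, as a shift and turn from the pose commanded when the call began, along the tool's axes at that moment; what a row does not reach only later rows make up. The controller multiplies each number of a shift by 200 mm and each number of a turn by 45 degrees. A row lasts 1/10 s, in which the tool goes at most 50 mm and 8.59 degrees, less where a joint would pass 70% of its speed; a pose out of reach is approached as far as the arm can. A call with a number of a shift or a turn outside -1 to 1 is refused whole. A call with a gripper value outside its range is refused whole. The fingers move at their own pace and stop on an object; "squeeze" is the grip in N (left out, the last holds). Time passes only in rows, so rows that repeat a pose let the fingers close. It gives the time, the measured TCP pose, the force, the opening and the grip force at its end, in the units of the state.
- telemetry.sense(): the state, without advancing time (a new reading comes with each control period).
- imaging.grab_frame(name): name is "scene" or "top" or "wrist"; returns the picture (480x640x3 uint8, red, green, blue); there is no depth.
- imaging.calibration(name): a dict with "fx", "fy", "cx", "cy" (pixels), "cam_to_world" (4x4, takes a point from camera to world coordinates). Camera axes: x right, y up, looking along -z (the intrinsics and any distortion apply to the point x, -y, -z); pixel columns grow to the right and rows downward; lengths in mm; the calibration is good to about 2 mm. A picture is of the moment at which its call begins: read the wrist's pose just before it. calibration takes no time and is no camera call; for the wrist camera it gives the pose at the moment of the call.
- r.sign_off(): hands the job in; it is judged then, once.
Trained networks look in the newest picture that a camera, given by its name, has taken for a name from the list of things; names that differ only in an ending like _2 or _b are one class to them, and where a whole thing is asked for, a point or a joint stands for the part that bears it (a point fixed in the world has none). Each returns a list of dicts, best first, with "conf" (0 to 1); they miss things now and then, are a little off and sometimes report something else, mostly with a low value. They report only what shows in the picture. A call takes as long as a camera call. They do not tell look-alikes from the thing itself.
- imaging.recognise(camera, name): "extent" ([left, top, width, height] in pixels, round what is visible of it).
- imaging.mark_of(camera, name): "xy" ([column, row] in pixels: a listed point, or the origin of a listed thing).
The state is a dict: "clock": time; "qpos": joint angles; "qvel": joint speeds; "joint_efforts": joint torques, N m; "eef_pos": TCP position; "tcp_rot": TCP orientation; "contact_force": force on the tool from outside, world axes, zero at the start; "wrist_torque": the same for the moment, N m; "opening": opening from 0.0 (shut) to 1.0 (fully open); "grasp_force": force on a finger pad.
Only numpy, scipy, OpenCV 4.12 (cv2) and the standard library are available. Lean on these libraries where they do the work, as an engineer would, in place of code of your own. Each camera call takes 0.05 s, during which the arm holds its last target. There are 200 camera calls.

## Task

The black prosthetic socket shell has toppled over on the bench with three broken plaster chunks still inside it. Pick the shell up and tip all three chunks out of its open end into the grey waste tray, then set the empty shell down gently, upright on its closed metal end and wholly on the green mat. Leave the other things on the bench where they are.

Things in the scene. Friction and masses are not known exactly. Their poses are not given: they have to be found in the camera images.
- shell: hollow black eight-sided shell, 150 mm long, 62 mm wide (y), 66 mm high (z) as it lies; walls 4 mm; one end closed by a metal plate, the other open with orange trim; window slot 95 x 22 mm in its upper face; 0.26 kg. Its +y and -y faces are flat, 38 mm broad: grip there. Origin on the long axis at half length; x points out of the open mouth (x up = upright), z is up as it lies
- shell_mouth (a point): centre of the shell's open mouth, 75 mm from the shell's origin along its +x; axes as the shell's
- shell_base (a point): centre of the shell's closed metal end face, 75 mm from the shell's origin along its -x; axes as the shell's
- chunk_a: white faceted lump of plaster, about 36 mm across and 30 mm thick, 35 g; origin on its surface at the middle of one face; starts inside the shell
- chunk_b: white faceted lump of plaster, about 36 mm across and 30 mm thick, 35 g; origin on its surface at the middle of one face; starts inside the shell
- chunk_c: white faceted lump of plaster, about 36 mm across and 30 mm thick, 35 g; origin on its surface at the middle of one face; starts inside the shell
- tray: fixed open grey waste tray, 220 mm (its x) by 180 mm (its y), 50 mm deep, walls 5 mm; origin at the centre of its underside, on the bench
- mat: fixed green mat, 150 by 150 mm, 6 mm thick; origin at the centre of its underside, on the bench
- spray_can: blue-banded spray can, 64 mm across, 170 mm tall, standing; bystander; origin at the centre of its underside
- jar: amber jar with white cap, 64 mm across, 85 mm tall; bystander; origin at the centre of its underside
- screwdriver: red-handled screwdriver lying flat; bystander; origin at its middle
- wrench: steel wrench lying flat near the robot; bystander; origin at its middle
- cast: white plaster stump model, 80 mm across, 150 mm tall, standing; bystander; origin at the centre of its underside
- foot: skin-coloured prosthetic foot, about 150 mm long, 60 mm wide, 90 mm tall; bystander; origin at the centre of its underside
There are look-alikes about, which are no part of the job. There is more than one size of the shell; the job needs the larger. Of the things shaped like the mat, the green one is meant.

How it is judged (in metres and radians):
On the way:
1. all three chunks have been tipped out and lie in the tray (x of chunk_a in the frame of tray between -0.11 and 0.11 m and y of chunk_a in the frame of tray between -0.09 and 0.09 m and z of each of chunk_a, chunk_b, chunk_c in the frame of tray below 0.08 m and x of chunk_b in the frame of tray between -0.11 and 0.11 m and y of chunk_b in the frame of tray between -0.09 and 0.09 m and x of chunk_c in the frame of tray between -0.11 and 0.11 m and y of chunk_c in the frame of tray between -0.09 and 0.09 m), for 0.2 s.
At the end, for the whole second after the job is handed in: The shell stands released and still on its closed end on the green mat, within 0.1 rad of upright, the centre of its closed end within 55 mm of the mat's centre along each of the mat's sides, and all three chunks lie in the tray, between its walls and no higher than 80 mm above the bench (all of step 1 and angle between shell's own x axis and vertical below 0.1 rad and x of shell_base in the frame of mat between -0.055 and 0.055 m and y of shell_base in the frame of mat between -0.055 and 0.055 m and z of shell_base in the frame of mat below 0.014 m and linear speed of shell below 0.03 m/s and angular speed of shell below 0.3 rad/s); the robot touches nothing.
It fails at once if the shell is slammed on the mat (more than 60 N) (contact force between shell and mat above 60 N).
It fails at once if another thing on the bench (spray can, jar, screwdriver, wrench, plaster model or foot) is moved by more than 30 mm (distance of any of spray_can, jar, screwdriver, wrench, cast, foot from where it was at the start of the episode above 0.03 m).
It also fails if it takes over 58 s, if anything falls off the work surface, if the arm or the gripper's body presses on something with over 40 N, if the wrist force passes 120 N, or if a joint passes its speed limit or range.

## Working session

There is one attempt and no reset: what is moved stays moved. The work goes in short steps, Python scripts to look and compute and a tool call to move; the robot and the scene stay as the last step left them, time stands still between calls to the robot, and variables do not carry over. Pictures are saved under pics/ and viewed, at most 10 in all, crops included, and the job is handed in when it is done.

Besides the shell and the picture viewer there is one more tool, called after "Emit:" by a JSON object that holds its "name" and its "arguments". step_arm: Moves the arm, as the interface text tells. Its arguments: {"type":"object","properties":{"moves":{"type":"array"},"squeeze":{"type":"number"}},"required":["moves"]}

```bash
mkdir -p pics; cat > h.py <<'E'
import numpy as np, cv2
from rig import telemetry, imaging, r
def grab(n,f):
    im=imaging.grab_frame(n); cv2.imwrite('pics/'+f,im[:,:,::-1]); return im
def ray(n,uv):
    c=imaging.calibration(n); T=np.array(c['cam_to_world'])
    d=np.array([(uv[0]-c['cx'])/c['fx'],-(uv[1]-c['cy'])/c['fy'],-1.])
    return T[:3,3],T[:3,:3]@d
def atz(n,uv,z):
    o,d=ray(n,uv); return o+d*(z-o[2])/d[2]
def proj(n,p):
    c=imaging.calibration(n); T=np.linalg.inv(np.array(c['cam_to_world']))
    q=T[:3,:3]@np.array(p)+T[:3,3]
    return np.array([c['cx']+c['fx']*q[0]/-q[2], c['cy']+c['fy']*-q[1]/-q[2]])
E
python3 - <<'E'
from h import *
np.set_printoptions(precision=3,suppress=True)
s=telemetry.sense(); print(s)
for n in('top','scene'):
    print(imaging.calibration(n))
    grab(n,n+'0.png')
    for t in ['shell','shell_mouth','shell_base','tray','mat']:
        print(n,t,[(x['conf'],np.round(x['xy'])) for x in imaging.mark_of(n,t)[:4]])
E
```

```text
{'clock': 0.0, 'qpos': array([-1.245,  0.354,  1.634,  0.   ,  1.155, -0.002]), 'qvel': array([ 0.001,  0.   ,  0.001, -0.   , -0.001, -0.001]), 'joint_efforts': array([ -0.002, -60.525, -34.207,  -0.   ,   0.009,  -0.   ]), 'eef_pos': array([ 201.079, -591.26 ,  230.532]), 'tcp_rot': array([-3.14 , -0.   ,  0.328]), 'contact_force': array([-0.102,  0.358,  0.193]), 'wrist_torque': array([-0.052,  0.047, -0.013]), 'grasp_force': 0.0, 'opening': 0.9978344429296105}
{'fx': 433.3365345327772, 'fy': 433.3365345327772, 'cx': 316.2129083258591, 'cy': 240.99168065164147, 'cam_to_world': array([[  -0.011,    0.988,   -0.152,  358.299],
       [  -1.   ,   -0.009,    0.013,    6.821],
       [   0.012,    0.152,    0.988, 1113.339],
       [   0.   ,    0.   ,    0.   ,    1.   ]])}
top shell [(0.88, array([290., 305.])), (0.86, array([306., 233.])), (0.72, array([421., 251.])), (0.4, array([190., 258.]))]
top shell_mouth [(0.87, array([272., 323.])), (0.67, array([322., 260.]))]
top shell_base [(0.88, array([304., 291.])), (0.65, array([285., 211.]))]
top tray [(0.66, array([420., 249.]))]
top mat [(0.65, array([191., 260.])), (0.58, array([181., 360.]))]
{'fx': 474.5062873158746, 'fy': 474.5062873158746, 'cx': 321.8508122820893, 'cy': 241.23157280483025, 'cam_to_world': array([[ -0.697,  -0.464,   0.547, 996.731],
       [  0.717,  -0.468,   0.516, 465.441],
       [  0.016,   0.752,   0.659, 685.203],
       [  0.   ,   0.   ,   0.   ,   1.   ]])}
scene shell [(0.72, array([392., 245.])), (0.69, array([317., 278.]))]
scene shell_mouth [(0.88, array([321., 255.])), (0.61, array([416., 249.]))]
scene shell_base [(0.78, array([356., 251.])), (0.76, array([309., 310.]))]
scene tray [(0.61, array([240., 214.]))]
scene mat [(0.7, array([462., 360.])), (0.62, array([307., 367.])), (0.57, array([310., 305.])), (0.24, array([328., 442.]))]
```

View pics/top0.png

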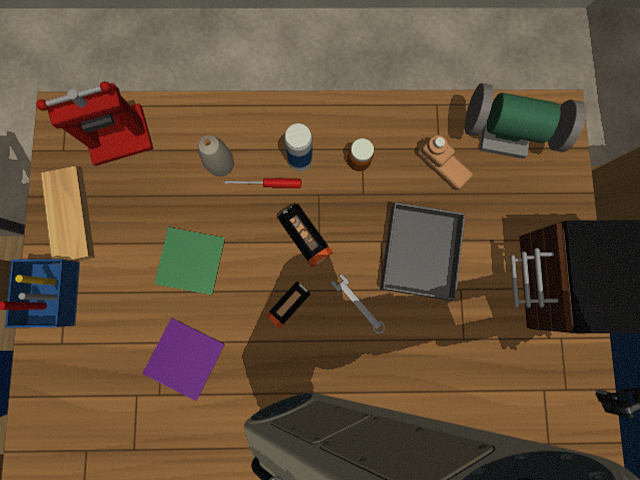

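View pics/scene0.png

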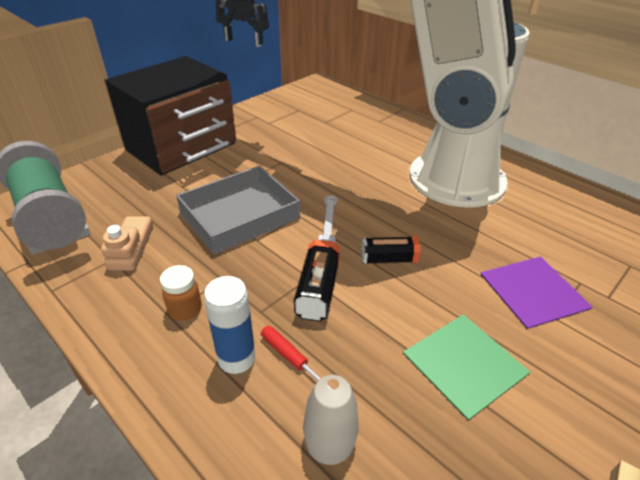

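Two shells show. In the top picture one is at (306,233), with its mouth at (322,260), and a shorter one is at (290,305). The first is clearly longer and has chunks visible in it, so it fits "larger". The green mat is at (190,260) and the purple look-alike at (183,360). I'll confirm with a crop and work out positions.

```bash
python3 - <<'E'
from h import *
np.set_printoptions(precision=1,suppress=True)
im=cv2.imread('pics/top0.png'); cv2.imwrite('pics/crop.png',cv2.resize(im[190:340,250:400],None,fx=4,fy=4,interpolation=cv2.INTER_CUBIC))
for n,m,b in(('top',(322,260),(285,211)),('scene',(321,255),(309,310))):
    M,B=atz(n,m,33),atz(n,b,33); print(n,M,B,np.linalg.norm(M-B),np.arctan2(*(M-B)[1::-1]))
print('small',atz('top',(272,323),20),atz('top',(304,291),20))
h=cv2.cvtColor(im,cv2.COLOR_BGR2HSV)
# mat: green blob
g=cv2.inRange(h,(45,90,60),(85,255,255)); g[:,300:]=0
cs=max(cv2.findContours(g,0,2)[0],key=cv2.contourArea); rc=cv2.minAreaRect(cs)
bp=cv2.boxPoints(rc); print('mat px',rc); P=np.array([atz('top',p,6) for p in bp]);print('mat',P,P.mean(0))
# tray outer rim corners at z=50
for p in [(389,203),(465,209),(455,300),(380,290)]: print('tray',atz('top',p,50))
# scene orange blob + top
for n in('top','scene'):
    h=cv2.cvtColor(cv2.imread(f'pics/{n}0.png'),cv2.COLOR_BGR2HSV)
    o=cv2.inRange(h,(3,190,120),(12,255,255)); 
    _,_,st,ce=cv2.connectedComponentsWithStats(o)
    print(n,[(s.tolist(),c) for s,c in zip(st[1:],ce[1:]) if s[4]>20])
for t in['spray_can','jar','screwdriver','wrench','cast','foot']:
    d=imaging.mark_of('top',t); print(t,[(x['conf'],atz('top',x['xy'],0)[:2]) for x in d[:2]])
E
```

```text
top [475.6 -21.9  33. ] [601.9  70.8  33. ] 156.65876813953952 -2.5085392508064226
scene [486.2 -17.9  33. ] [605.1  67.9  33. ] 146.5727563389058 -2.516453994983956
small [321.4 103.7  20. ] [399.4  23.9  20. ]
mat px ((189.21090698242188, 260.3629150390625), (58.901554107666016, 59.1979866027832), 11.976131439208984)
mat [[423.4 403.7   6. ]
 [572.6 378.8   6. ]
 [539.3 229.3   6. ]
 [391.1 257.1   6. ]] [481.6 317.2   6. ]
tray [ 616.7 -192.2   50. ]
tray [ 599.7 -383.7   50. ]
tray [ 372.7 -344.9   50. ]
tray [ 398.8 -162.3   50. ]
top [([318, 247, 14, 8, 70], array([325.2, 251.4])), ([269, 315, 10, 10, 33], array([273.6, 319.5]))]
scene []
spray_can [(0.65, array([747.2,  31.9])), (0.44, array([506.5,   2.3]))]
jar [(0.87, array([ 752.6, -129.5]))]
screwdriver [(0.72, array([678.4, 132.6]))]
wrench [(0.92, array([ 370.8, -117.4])), (0.66, array([543.3,  27. ]))]
cast [(0.81, array([734.7, 251.9]))]
foot [(0.86, array([ 728.8, -350. ]))]
```

View pics/crop.png

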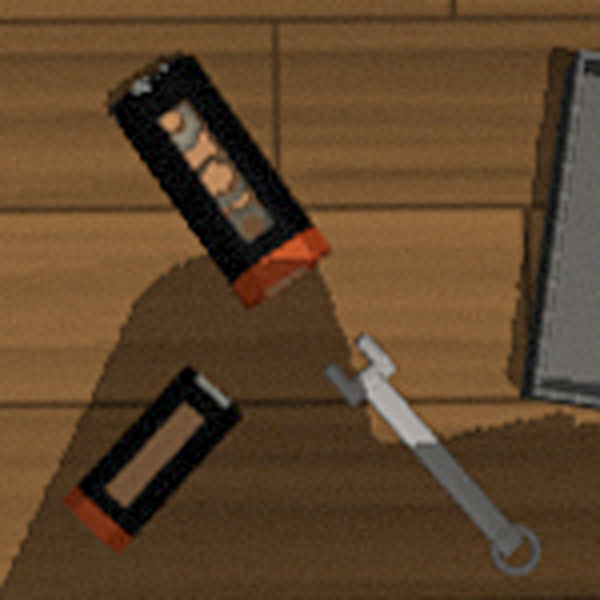

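The crop shows the upper shell, at top-picture (306,233), is the long one with plaster chunks in its window. The one at (290,305) is shorter and empty, so it's the look-alike. I'll move towards the larger shell, with a small tilt on the way to learn the wrist geometry.

Emit:
{"name": "step_arm", "arguments": {"moves": [[[0, 0.18, 0], [0.17, -0.16, -0.1], 1], [[0, 0.36, 0], [0.34, -0.31, -0.2], 1], [[0, 0.5, 0], [0.5, -0.47, -0.2], 1], [[0, 0.5, 0], [0.67, -0.62, -0.2], 1], [[0, 0.5, 0], [0.83, -0.78, -0.2], 1], [[0, 0.5, 0], [1.0, -0.94, -0.2], 1], [[0, 0.5, 0], [1.0, -0.94, -0.2], 1]]}}

```text
clock: 1.6
eef_pos: [331.0, -344.7, 271.3]
tcp_rot: [-3.14, -0.394, 0.33]
contact_force: [-0.4, 0.1, 0.4]
opening: 1.001
grasp_force: 0.0
```

```bash
python3 - <<'E'
from h import *
s=telemetry.sense(); print({k:np.round(s[k],4) for k in('clock','qpos','eef_pos','tcp_rot')})
E
```

```text
{'clock': np.float64(1.6), 'qpos': array([-1.0843,  0.0423,  1.9931,  0.4426,  1.0867, -0.0491]), 'eef_pos': array([ 330.9915, -344.7438,  271.2986]), 'tcp_rot': array([-3.1396, -0.3935,  0.3304])}
```

```bash
cat > k.py <<'E'
import numpy as np, json, os
from scipy.spatial.transform import Rotation as Ro
from scipy.optimize import least_squares
from h import *
np.set_printoptions(precision=3,suppress=True)
D='log.json'
def log():
    L=json.load(open(D)) if os.path.exists(D) else []
    s=telemetry.sense(); L.append([list(s['qpos']),list(s['eef_pos']),list(s['tcp_rot'])]); json.dump(L,open(D,'w')); return s
def rot(q): return Ro.from_euler('z',q[0])*Ro.from_euler('y',q[1]+q[2])*Ro.from_euler('z',q[3])*Ro.from_euler('y',q[4])*Ro.from_euler('z',q[5]+np.pi/2)
def fk(q,p):
    a1,d1,a2,a3,d4,d6=p
    R1=Ro.from_euler('z',q[0]);R2=R1*Ro.from_euler('y',q[1]);R3=R2*Ro.from_euler('y',q[2]);R=rot(q)
    return R1.apply([a1,0,d1])+R2.apply([0,0,a2])+R3.apply([a3,0,d4])+R.apply([0,0,d6])
def rel(p,R):
    """scaled turn and shift from current pose to p,R"""
    s=telemetry.sense(); R0=Ro.from_euler('xyz',s['tcp_rot'])
    t=(R0.inv()*R).as_rotvec(degrees=True)/45; d=R0.inv().apply(np.array(p)-s['eef_pos'])/200
    print('turn',t,'shift',d,'q',np.array(s['qpos']))
def down(yaw): return Ro.from_euler('xyz',[np.pi,0,yaw])
E
python3 - <<'E'
from k import *
json.dump([[[-1.245,.3535,1.6335,0,1.155,-.002],[201.1,-591.5,230.9],[-3.14,0,.328]]],open(D,'w'))
s=log(); print(rot(s['qpos']).as_euler('xyz'))
rel([522,10,190],down(.33+np.pi/3))
E
```

```text
[-3.14  -0.394  0.33 ]
turn [ 0.26  -0.455 -1.314] shift [ 1.21  -1.366  0.945] q [-1.084  0.042  1.993  0.443  1.087 -0.049]
```

Emit:
{"name": "step_arm", "arguments": {"moves": [[[0.03, -0.06, -0.16], [0.13, -0.15, 0.05], 1], [[0.06, -0.12, -0.32], [0.27, -0.3, 0.1], 1], [[0.09, -0.17, -0.48], [0.4, -0.45, 0.15], 1], [[0.13, -0.23, -0.65], [0.53, -0.6, 0.2], 1], [[0.16, -0.29, -0.8], [0.67, -0.75, 0.25], 1], [[0.2, -0.34, -1.0], [0.8, -0.9, 0.3], 1], [[0.2, -0.34, -1.0], [0.8, -0.9, 0.3], 1]]}}

```text
clock: 2.3
eef_pos: [436.3, -119.8, 277.7]
tcp_rot: [3.101, -0.094, 1.14]
contact_force: [-0.2, -0.7, 0.1]
opening: 1.006
grasp_force: 0.0
```

```bash
python3 - <<'E'
from k import *
log()
rel([522,10,250],down(.33+2*np.pi/3))
E
```

```text
turn [ 0.121 -0.07  -1.636] shift [0.752 0.11  0.215] q [-0.339  0.001  1.963  0.1    1.131  0.053]
```

Emit:
{"name": "step_arm", "arguments": {"moves": [[[0.01, -0.01, -0.17], [0.15, 0.02, 0.0], 1], [[0.02, -0.02, -0.34], [0.3, 0.04, 0.05], 1], [[0.04, -0.03, -0.5], [0.45, 0.06, 0.1], 1], [[0.05, -0.04, -0.66], [0.6, 0.09, 0.15], 1], [[0.06, -0.05, -0.83], [0.7, 0.11, 0.2], 1], [[0.08, -0.05, -1.0], [0.72, 0.11, 0.2], 1], [[0.08, -0.05, -1.0], [0.72, 0.11, 0.2], 1]]}}

```text
clock: 3.0
eef_pos: [518.4, -1.4, 251.2]
tcp_rot: [3.119, -0.027, 1.916]
contact_force: [-0.3, -0.2, 0.5]
opening: 1.001
grasp_force: 0.0
```

```bash
python3 - <<'E'
from k import *
log()
rel([522,10,250],down(2.8))
E
```

```text
turn [ 0.042 -0.02  -1.126] shift [0.047 0.036 0.008] q [-0.028  0.161  1.845  0.037  1.126 -0.388]
```

Emit:
{"name": "step_arm", "arguments": {"moves": [[[0.01, 0, -0.17], [0.01, 0.01, 0.0], 1], [[0.02, -0.01, -0.34], [0.02, 0.01, 0], 1], [[0.02, -0.01, -0.5], [0.03, 0.02, 0], 1], [[0.03, -0.01, -0.67], [0.04, 0.03, 0], 1], [[0.04, -0.02, -0.83], [0.05, 0.04, 0], 1], [[0.04, -0.02, -1.0], [0.05, 0.04, 0], 1], [[0.04, -0.02, -1.0], [0.05, 0.04, 0], 1]]}}

```text
clock: 3.7
eef_pos: [522.0, 9.8, 252.3]
tcp_rot: [3.14, -0.0, 2.696]
contact_force: [-0.5, 0.0, 0.6]
opening: 1.002
grasp_force: 0.0
```

```bash
python3 - <<'E'
from k import *
log()
rel([522,10,190],down(-2.512))
E
```

```text
turn [ 0.002  0.001 -1.369] shift [0.    0.    0.312] q [ 0.015  0.171  1.829  0.001  1.141 -1.111]
```

Emit:
{"name": "step_arm", "arguments": {"moves": [[[0, 0, -0.17], [0, 0, 0.05], 1], [[0, 0, -0.34], [0, 0, 0.1], 1], [[0, 0, -0.5], [0, 0, 0.15], 1], [[0, 0, -0.67], [0, 0, 0.2], 1], [[0, 0, -0.83], [0, 0, 0.25], 1], [[0, 0, -1.0], [0, 0, 0.3], 1], [[0, 0, -1.0], [0, 0, 0.31], 1]]}}

```text
clock: 4.4
eef_pos: [521.3, 10.2, 189.3]
tcp_rot: [3.14, -0.001, -2.804]
contact_force: [0.3, -0.3, 0.1]
opening: 0.998
grasp_force: 0.0
```

Emit:
{"name": "step_arm", "arguments": {"moves": [[[0, 0, -0.17], [0, 0, 0], 1], [[0, 0, -0.37], [0, 0, 0], 1], [[0, 0, -0.37], [0, 0, 0], 1], [[0, 0, -0.37], [0, 0, 0], 1]]}}

```text
clock: 4.8
eef_pos: [522.2, 10.7, 190.5]
tcp_rot: [3.141, 0.001, -2.517]
contact_force: [0.7, 0.6, 0.5]
opening: 1.0
grasp_force: 0.0
```

```bash
python3 - <<'E'
from k import *
s=log(); print(s['qpos'],s['eef_pos'],s['tcp_rot'])
L=json.load(open(D))
f=lambda p:np.concatenate([fk(np.array(q),p)-e for q,e,_ in L]+[0.02*(p-p0)])
p0=np.array([0,300,400,0,400,200.])
o=least_squares(f,p0); print(o.x,np.abs(o.fun[:-6]).max())
np.save('p.npy',o.x)
im=grab('wrist','w1.png')
for t in('shell_mouth','shell_base','shell'):
    for d in imaging.mark_of('wrist',t)[:3]: print(t,d['conf'],np.array(d['xy']),atz('wrist',d['xy'],33))
E
```

```text
[ 0.017  0.24   1.893  0.002  1.009 -2.18 ] [522.218  10.703 190.492] [ 3.141  0.001 -2.517]
[  1.197 295.885 567.06   55.937 491.779 347.028] 1.4975344522485852
shell_mouth 0.95 [313.9 164.1] [479.881 -22.816  33.   ]
shell_mouth 0.93 [539.2 100.9] [331.133  96.282  33.   ]
shell_mouth 0.74 [315.2 288. ] [571.536  44.99   33.   ]
shell_base 0.89 [315.4 320.9] [599.095  65.469  33.   ]
shell_base 0.81 [407.8 127.2] [409.711  22.652  33.   ]
shell_base 0.46 [315.5 288.1] [571.339  45.4    33.   ]
shell 0.88 [473.7 116. ] [370.914  60.742  33.   ]
shell 0.57 [316.6 247.3] [538.285  22.708  33.   ]
```

View pics/w1.png

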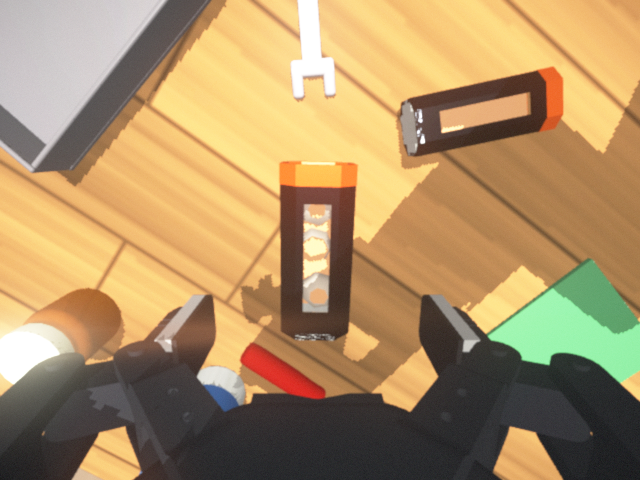

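The wrist view shows the large shell centred between the fingers, with the mouth at (315,164) and base at (315,321). The small shell is at (474,116), well clear. I'll descend and grip 25 mm towards the mouth.

Emit:
{"name": "step_arm", "arguments": {"moves": [[[0, 0, -0.01], [0.01, 0, 0.18], 1], [[0, 0, -0.02], [0.016, -0.007, 0.36], 1], [[0, 0, -0.02], [0.016, -0.007, 0.54], 1], [[0, 0, -0.02], [0.016, -0.007, 0.7], 1], [[0, 0, -0.02], [0.016, -0.007, 0.82], 1], [[0, 0, -0.02], [0.016, -0.007, 0.89], 1], [[0, 0, -0.02], [0.016, -0.007, 0.89], 1], [[0, 0, -0.02], [0.016, -0.007, 0.89], 1]]}}

```text
clock: 5.8
eef_pos: [520.8, 8.3, 12.7]
tcp_rot: [3.141, 0.001, -2.493]
contact_force: [0.8, -0.5, -0.6]
opening: 0.997
grasp_force: 0.0
```

Emit:
{"name": "step_arm", "arguments": {"moves": [[[0, 0, 0], [0, 0, 0], -1], [[0, 0, 0], [0, 0, 0], -1], [[0, 0, 0], [0, 0, 0], -1], [[0, 0, 0], [0, 0, 0], -1], [[0, 0, 0], [0, 0, 0], -1], [[0, 0, 0], [0, 0, 0], -1], [[0, 0, 0], [0, 0, 0], -1], [[0, 0, 0], [0, 0, 0], -1]], "squeeze": 70}}

```text
clock: 6.6
eef_pos: [521.4, 8.3, 13.6]
tcp_rot: [-3.141, 0.003, -2.493]
contact_force: [-0.6, 0.1, 7.7]
opening: 0.718
grasp_force: 74.7
```

```bash
python3 - <<'E'
from k import *
s=log(); print(s)
L=json.load(open(D))
f=lambda p:np.concatenate([fk(np.array(q),p)-e for q,e,_ in L]+[0.003*(p-p0)])
p0=np.array([0,300,400,0,400,200.])
o=least_squares(f,p0); print(o.x,np.abs(o.fun[:-6]).max())
np.save('p.npy',o.x)
E
```

```text
{'clock': 6.6, 'qpos': array([ 0.012,  0.509,  2.003,  0.002,  0.628, -2.209]), 'qvel': array([ 0.001,  0.001, -0.   , -0.001, -0.   ,  0.001]), 'joint_efforts': array([  0.171, -53.092, -18.57 ,  -0.079,  -0.416,  -0.086]), 'eef_pos': array([521.38 ,   8.32 ,  13.643]), 'tcp_rot': array([-3.141,  0.003, -2.493]), 'contact_force': array([-0.572,  0.104,  7.707]), 'wrist_torque': array([ 0.059,  0.221, -0.118]), 'grasp_force': 74.74955257577051, 'opening': 0.7182873722535664}
[  0.029 298.388 568.183  58.388 494.049 347.445] 1.4959871806300562
```

```bash
cat > ik.py <<'E'
from k import *
P=np.load('p.npy')
lo=np.array([-2.63,-.92,.06,-1.3,0,-3.02])+.03; hi=np.array([2.63,2.1,2.66,4.44,2.69,3.02])-.03
def ik(t,R,q0):
    f=lambda q:np.r_[(fk(q,P)-t)/200,(rot(q).inv()*R).as_rotvec()]
    o=least_squares(f,np.clip(q0,lo+.01,hi-.01),bounds=(lo,hi)); return o.x,np.abs(o.fun).max()
def pose(s_ang,tilt,mouth):
    """R: tool tilted from down toward horizontal yaw s_ang; mouth=+1: shell x ends up, -1: down"""
    s=np.array([np.cos(s_ang),np.sin(s_ang),0]); z=np.array([0,0,1.])
    tz=-z*np.cos(tilt)+s*np.sin(tilt); tx=mouth*(s*np.cos(tilt)+z*np.sin(tilt))
    return Ro.from_matrix(np.c_[tx,np.cross(tz,tx),tz])
E
python3 - <<'E'
from ik import *
q0=np.array(telemetry.sense()['qpos'])
mat=np.array([481.6,317.2]); tray=np.array([497,-271.])
for name,c,m,tl in(('pour',tray,-1,np.deg2rad(75)),('place',mat,1,np.pi/2)):
    a=np.arctan2(c[1],c[0])
    for off in np.deg2rad(np.arange(-180,180,22.5)):
        q=None
        for tilt in np.linspace(0,tl,9):
            R=pose(a+off,tilt,m)
            # shell target: mouth at pour / base at place
            if m<0: t=np.r_[c,130]-R.apply([51,0,-19.4])
            else: t=np.r_[c,8]-R.apply([-99,0,-19.4])
            t=t+np.array([0,0,0 if tilt==tl else 150])
            if q is None:
                yaw=R.as_euler('xyz')[2]
                best=None
                for q6 in (-2.8,-1.5,0,1.5,2.8):
                    x,e=ik(t,R,np.array([a,.3,1.8,0,1.0,q6]))
                    if best is None or e<best[1]: best=(x,e)
                q,e=best; qs=q; E=e
            else: q,e=ik(t,R,q); E=max(E,e)
        w=t-R.apply([0,0,347])
        if E<.02: print(name,round(np.rad2deg(off)),'err',round(E,3),'start',qs,'end',q,'wrist',w)
E
```

```text
pour -180 err 0.0 start [-0.499  0.152  1.832 -0.     1.157  1.571] end [-0.499  1.041  1.116 -0.     2.295  1.571] wrist [ 763.231 -416.168  264.051]
pour -158 err 0.0 start [-0.537  0.159  1.824 -0.     1.159  1.141] end [-0.363  1.019  1.164 -0.316  2.234  1.305] wrist [ 798.519 -303.236  264.051]
pour -135 err 0.0 start [-0.567  0.178  1.8    0.     1.163  0.717] end [-0.231  0.961  1.299 -0.577  2.075  1.12 ] wrist [ 787.904 -185.396  264.051]
pour -112 err 0.0 start [-0.585  0.206  1.765 -0.     1.17   0.307] end [-0.109  0.879  1.497 -0.796  1.86   1.033] wrist [733.    -80.588 264.051]
pour -90 err 0.0 start [-0.589  0.238  1.724  0.     1.179 -0.09 ] end [-0.007  0.786  1.734 -1.021  1.626  1.031] wrist [642.168  -4.769 264.051]
pour 112 err 0.0 start [-0.413  0.206  1.765  0.     1.17   2.835] end [-0.889  0.879  1.497  0.796  1.86   2.109] wrist [ 464.764 -572.519  264.051]
pour 135 err 0.0 start [-0.431  0.178  1.8    0.     1.163  2.424] end [-0.768  0.961  1.299  0.577  2.075  2.021] wrist [ 582.604 -561.904  264.051]
pour 158 err 0.0 start [-0.462  0.159  1.824  0.    
[... 1019 characters left out ...]
 0.445  1.72  -0.     0.976  0.54 ] end [-0.009  1.01   1.888  1.378  1.618 -1.332] wrist [543.382  -4.522 107.   ]
place 90 err 0.0 start [0.752 0.395 1.801 0.    0.945 0.17 ] end [ 0.065  1.061  1.619  1.1    1.792 -1.163] wrist [661.796  43.611 107.   ]
place 112 err 0.0 start [ 0.751  0.342  1.885  0.     0.915 -0.225] end [ 0.175  1.136  1.362  0.881  2.015 -1.09 ] wrist [752.778 133.395 107.   ]
place 135 err 0.0 start [ 0.72   0.293  1.958 -0.     0.89  -0.648] end [ 0.303  1.214  1.14   0.666  2.239 -1.118] wrist [802.475 251.161 107.   ]
place 158 err 0.0 start [ 0.66   0.258  2.009 -0.     0.874 -1.1  ] end [ 0.441  1.273  0.983  0.385  2.419 -1.276] wrist [803.322 378.982 107.   ]
```

Emit:
{"name": "step_arm", "arguments": {"moves": [[[0, 0, 0], [0, 0, -0.1], -1], [[0, 0, 0], [0, 0, -0.25], -1], [[0, 0, 0], [0, 0, -0.45], -1], [[0, 0, 0], [0, 0, -0.65], -1], [[0, 0, 0], [0, 0, -0.85], -1], [[0, 0, 0], [0, 0, -1], -1], [[0, 0, 0], [0, 0, -1], -1]]}}

```text
clock: 7.3
eef_pos: [522.7, 8.1, 217.0]
tcp_rot: [-3.138, 0.007, -2.492]
contact_force: [0.3, -0.0, -4.0]
opening: 0.718
grasp_force: 77.8
```

Emit:
{"name": "step_arm", "arguments": {"moves": [[[0, 0, 0.12], [0.12, -0.12, -0.05], -1], [[0, 0, 0.28], [0.28, -0.27, -0.1], -1], [[0, 0, 0.44], [0.45, -0.43, -0.2], -1], [[0, 0, 0.6], [0.62, -0.6, -0.25], -1], [[0, 0, 0.76], [0.8, -0.77, -0.25], -1], [[0, 0, 0.9], [0.94, -0.92, -0.25], -1], [[0, 0, 1], [1, -0.98, -0.25], -1], [[0, 0, 1], [1, -0.98, -0.25], -1]]}}

```text
clock: 8.1
eef_pos: [478.3, -271.1, 260.5]
tcp_rot: [3.14, -0.002, 3.001]
contact_force: [0.5, 1.6, -3.3]
opening: 0.716
grasp_force: 77.9
```

Emit:
{"name": "step_arm", "arguments": {"moves": [[[0, 0, 0.12], [0, 0, 0], -1], [[0, 0, 0.28], [0, 0, 0], -1], [[0, 0, 0.44], [0, 0, 0], -1], [[0, 0, 0.6], [0, 0, 0], -1], [[0, 0, 0.77], [0, 0, 0], -1], [[0, 0, 0.92], [0, 0, 0], -1], [[0, 0, 1], [0, 0, 0], -1]]}}

```text
clock: 8.8
eef_pos: [479.1, -267.5, 260.8]
tcp_rot: [3.141, -0.003, 2.218]
contact_force: [-0.5, -0.8, -2.4]
opening: 0.719
grasp_force: 78.0
```

Emit:
{"name": "step_arm", "arguments": {"moves": [[[0, 0, 0.14], [0, 0, 0], -1], [[0, 0, 0.3], [0, 0, 0], -1], [[0, 0, 0.47], [0, 0, 0], -1], [[0, 0, 0.65], [0, 0, 0], -1], [[0, 0, 0.82], [0, 0, 0], -1], [[0, 0, 1], [0, 0, 0], -1], [[0, 0, 1], [0, 0, 0], -1]]}}

```text
clock: 9.5
eef_pos: [479.2, -267.7, 260.9]
tcp_rot: [-3.14, -0.002, 1.435]
contact_force: [-0.5, 0.1, -3.2]
opening: 0.719
grasp_force: 77.9
```

```bash
python3 - <<'E'
from ik import *
s=log();print(s['clock'],s['eef_pos'],s['tcp_rot'],s['qpos'],s['grasp_force'])
a=-.499; off=np.deg2rad(-105)
for tl in (0,25,50,80):
    R=pose(a+off,np.deg2rad(tl),-1); 
    t=np.array([497,-271,150 if tl>40 else 190])-R.apply([51,0,-19.4])
    print(tl,t,R.as_euler('xyz'),ik(t,R,s['qpos'])); rel(t,R)
E
```

```text
9.5 [ 479.219 -267.701  260.902] [-3.14  -0.002  1.435] [-0.513  0.208  1.763  0.002  1.173 -0.378] 77.88166815005383
0 [ 461.835 -307.939  170.6  ] [3.142 0.    0.81 ] (array([-0.588,  0.313,  1.841,  0.   ,  0.987,  0.173]), np.float64(1.4210854715202005e-15))
turn [-0.003 -0.002  0.796] shift [-0.212 -0.058  0.451] q [-0.513  0.208  1.763  0.002  1.173 -0.378]
25 [ 459.477 -310.416  193.971] [3.142 0.436 0.81 ] (array([-0.349,  0.384,  1.759, -0.426,  1.215,  0.606]), np.float64(5.684341886080802e-16))
turn [ 0.171 -0.539  0.783] shift [-0.226 -0.068  0.334] q [-0.513  0.208  1.763  0.002  1.173 -0.378]
50 [ 464.15  -305.507  176.598] [3.142 0.873 0.81 ] (array([-0.172,  0.601,  1.681, -0.695,  1.473,  0.886]), np.float64(7.624058184774185e-10))
turn [ 0.344 -1.076  0.745] shift [-0.198 -0.048  0.421] q [-0.513  0.208  1.763  0.002  1.173 -0.378]
80 [ 477.721 -291.252  196.856] [3.142 1.396 0.81 ] (array([-0.061,  0.865,  1.555, -0.905,  1.863,  1.015]), np.float64(3.837627438052494e-11))
turn [ 0.552 -1.718  0.662] shift [-0.118  0.009  0.32 ] q [-0.513  0.208  1.763  0.002  1.173 -0.378]
```

Emit:
{"name": "step_arm", "arguments": {"moves": [[[0, 0, 0.15], [-0.04, -0.01, 0.03], -1], [[0, 0, 0.32], [-0.08, -0.03, 0.06], -1], [[0, 0, 0.5], [-0.12, -0.04, 0.1], -1], [[0, 0, 0.65], [-0.17, -0.05, 0.15], -1], [[0, 0, 0.8], [-0.21, -0.06, 0.2], -1], [[0, 0, 0.8], [-0.21, -0.06, 0.25], -1], [[0, 0, 0.8], [-0.21, -0.06, 0.25], -1]]}}

```text
clock: 10.2
eef_pos: [461.2, -307.8, 210.0]
tcp_rot: [-3.138, -0.001, 0.813]
contact_force: [0.4, 0.2, -4.0]
opening: 0.718
grasp_force: 77.7
```

```bash
python3 - <<'E'
from ik import *
s=log();print(s['clock'],s['eef_pos'],s['tcp_rot'],s['qpos'],s['grasp_force'])
a=-.499; off=np.deg2rad(-105)
for tl,z in ((22,170),(45,140),(80,130)):
    R=pose(a+off,np.deg2rad(tl),-1); 
    t=np.array([497,-271,z])-R.apply([51,0,-19.4])
    print(tl); rel(t,R)
E
```

```text
10.2 [ 461.196 -307.817  209.976] [-3.138 -0.001  0.813] [-0.592  0.268  1.804  0.002  1.073  0.165] 77.65926774536979
22
turn [-0.004 -0.49   0.004] shift [-0.016  0.003  0.194] q [-0.592  0.268  1.804  0.002  1.073  0.165]
45
turn [-0.003 -1.001  0.005] shift [0.008 0.004 0.238] q [-0.592  0.268  1.804  0.002  1.073  0.165]
80
turn [-0.002 -1.779  0.006] shift [0.117 0.004 0.166] q [-0.592  0.268  1.804  0.002  1.073  0.165]
```

Emit:
{"name": "step_arm", "arguments": {"moves": [[[0, -0.14, 0], [0, 0, 0.06], -1], [[0, -0.28, 0], [-0.01, 0, 0.12], -1], [[0, -0.42, 0], [-0.01, 0, 0.18], -1], [[0, -0.56, 0], [-0.01, 0, 0.2], -1], [[0, -0.7, 0], [0, 0, 0.22], -1], [[0, -0.85, 0], [0, 0, 0.23], -1], [[0, -1, 0], [0.01, 0, 0.24], -1], [[0, -1, 0], [0.01, 0, 0.24], -1]]}}

```text
clock: 11.0
eef_pos: [464.6, -305.1, 161.5]
tcp_rot: [-3.132, 0.787, 0.82]
contact_force: [0.6, -0.4, -3.4]
opening: 0.72
grasp_force: 78.1
```

```bash
python3 - <<'E'
from ik import *
s=log();print(s['clock'],s['eef_pos'],s['tcp_rot'],s['qpos'],s['grasp_force'],s['contact_force'])
a=-.499; off=np.deg2rad(-105)
for tl,z in ((65,130),(80,130),(85,130)):
    R=pose(a+off,np.deg2rad(tl),-1); 
    t=np.array([497,-271,z])-R.apply([51,0,-19.4])
    print(tl,ik(t,R,s['qpos'])); rel(t,R)
E
```

```text
11.0 [ 464.609 -305.117  161.493] [-3.132  0.787  0.82 ] [-0.205  0.576  1.706 -0.656  1.394  0.851] 78.12938892242798 [ 0.559 -0.432 -3.436]
65 (array([-0.103,  0.757,  1.618, -0.803,  1.65 ,  0.988]), np.float64(1.19733375991693e-09))
turn [-0.002 -0.442  0.009] shift [ 0.005 -0.    -0.051] q [-0.205  0.576  1.706 -0.656  1.394  0.851]
80 (array([-0.061,  0.895,  1.551, -0.899,  1.848,  1.036]), np.float64(1.1265433030871463e-12))
turn [-0.    -0.775  0.01 ] shift [ 0.013 -0.001 -0.122] q [-0.205  0.576  1.706 -0.656  1.394  0.851]
85 (array([-0.052,  0.941,  1.531, -0.931,  1.912,  1.047]), np.float64(2.615291316843127e-11))
turn [ 0.    -0.886  0.01 ] shift [ 0.02  -0.001 -0.145] q [-0.205  0.576  1.706 -0.656  1.394  0.851]
```

Emit:
{"name": "step_arm", "arguments": {"moves": [[[0, -0.18, 0], [0, 0, -0.02], -1], [[0, -0.36, 0], [0, 0, -0.04], -1], [[0, -0.52, 0], [0, 0, -0.07], -1], [[0, -0.68, 0], [0.01, 0, -0.1], -1], [[0, -0.85, 0], [0.02, 0, -0.14], -1], [[0, -0.89, 0], [0.02, 0, -0.15], -1], [[0, -0.89, 0], [0.02, 0, -0.15], -1], [[0, -0.89, 0], [0.02, 0, -0.15], -1]]}}

```text
clock: 11.8
eef_pos: [480.0, -290.6, 182.7]
tcp_rot: [-3.129, 1.479, 0.818]
contact_force: [-0.7, 0.2, -2.5]
opening: 0.716
grasp_force: 78.3
```

```bash
python3 - <<'E'
from ik import *
s=log();print(s['clock'],s['eef_pos'],s['tcp_rot'],s['qpos'],s['grasp_force'],s['contact_force'])
a=grab('top','t2.png'); b=grab('scene','s2.png')
cv2.imwrite('pics/c2.png',np.hstack([cv2.resize(a[170:330,330:490],(400,400)),cv2.resize(b[120:280,150:350],(400,400))])[:,:,::-1])
for c in('top','scene'): print(c,[(x['conf'],np.round(x['xy'])) for x in imaging.mark_of(c,'chunk_a')])
E
```

```text
11.8 [ 480.028 -290.637  182.662] [-3.129  1.479  0.818] [-0.064  0.925  1.54  -0.938  1.908  1.037] 78.25450385732978 [-0.655  0.243 -2.477]
top [(0.36, array([303., 162.]))]
scene []
```

View pics/c2.png

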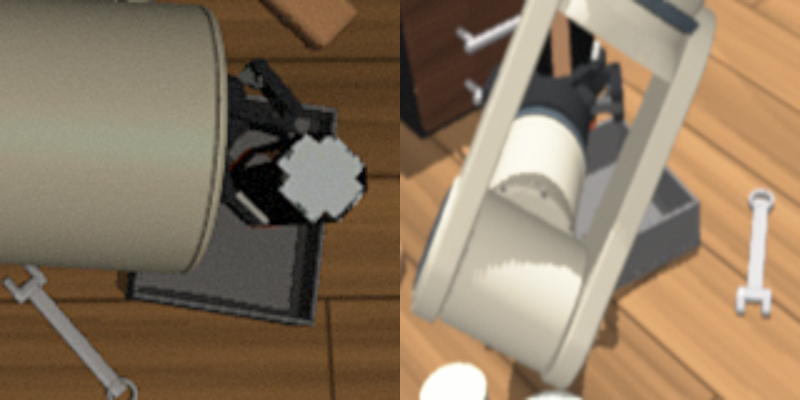

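Force has dropped to about 2.5 N, which suggests most of the chunks are out. The arm blocks the view, so I'll shake along the axis and then raise the shell.

Emit:
{"name": "step_arm", "arguments": {"moves": [[[0, -0.1, 0], [-0.1, 0, 0], -1], [[0, 0.1, 0], [0.1, 0, 0], -1], [[0, -0.1, 0], [-0.15, 0, 0], -1], [[0, 0.1, 0], [0.0, 0, 0], -1], [[0, 0, 0], [-0.2, 0, 0], -1], [[0, 0, 0], [-0.4, 0, 0], -1], [[0, 0, 0], [-0.6, 0, 0], -1], [[0, 0, 0], [-0.6, 0, 0], -1]]}}

```text
clock: 12.8
eef_pos: [473.3, -298.3, 307.0]
tcp_rot: [3.074, 1.479, 0.739]
contact_force: [-0.7, 0.1, -2.0]
opening: 0.719
grasp_force: 78.2
```

```bash
python3 - <<'E'
from ik import *
s=log();print(s['clock'],s['eef_pos'],s['tcp_rot'],s['qpos'],s['grasp_force'],s['contact_force'])
grab('wrist','w2.png'); 
for c in('wrist',):
  for n in('chunk_a','tray'): print(c,n,[(x['conf'],np.round(x['xy']),atz(c,x['xy'],25)) for x in imaging.mark_of(c,n)])
s=telemetry.sense();print(s['contact_force'],s['wrist_torque'])
E
```

```text
12.8 [ 473.334 -298.265  306.988] [3.074 1.479 0.739] [-0.075  0.742  1.563 -1.001  1.992  0.898] 78.19788667474981 [-0.689  0.115 -2.009]
wrist chunk_a []
wrist tray []
[ 0.111  0.747 -2.754] [ 0.597 -0.593 -0.017]
```

View pics/w2.png

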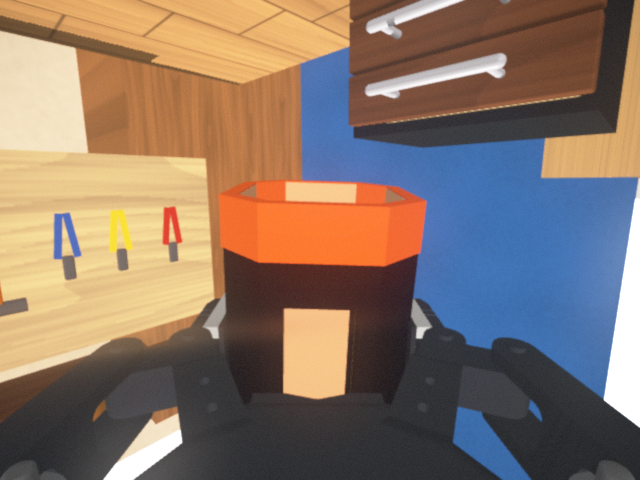

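The wrist view shows the shell hanging mouth-down, with the window at (317,350) clear and no chunks in sight. I'll level it and check the tray.

Emit:
{"name": "step_arm", "arguments": {"moves": [[[0, 0.18, 0], [0, 0, 0], -1], [[0, 0.36, 0], [0, 0, 0], -1], [[0, 0.54, 0], [0, 0, 0], -1], [[0, 0.72, 0], [0, 0, 0], -1], [[0, 0.9, 0], [0, 0, 0], -1], [[0, 1, 0], [0, 0, 0], -1]]}}

```text
clock: 13.55
eef_pos: [472.9, -297.8, 301.7]
tcp_rot: [-3.142, 0.692, 0.806]
contact_force: [-0.6, -0.4, -2.1]
opening: 0.717
grasp_force: 78.1
```

```bash
python3 - <<'E'
from ik import *
s=log();print(s['eef_pos'],s['tcp_rot'],s['qpos'])
rel([440,20,330],down(1.6))
E
```

```text
[ 472.912 -297.777  301.745] [-3.142  0.692  0.806] [-0.223  0.383  1.608 -0.579  1.557  0.673]
turn [-0.35   0.834 -0.969] shift [ 0.705 -1.219 -0.768] q [-0.223  0.383  1.608 -0.579  1.557  0.673]
```

Emit:
{"name": "step_arm", "arguments": {"moves": [[[-0.05, 0.12, -0.13], [0.09, -0.14, -0.1], -1], [[-0.1, 0.23, -0.26], [0.18, -0.28, -0.2], -1], [[-0.15, 0.34, -0.4], [0.27, -0.42, -0.3], -1], [[-0.2, 0.46, -0.53], [0.36, -0.56, -0.4], -1], [[-0.24, 0.58, -0.67], [0.45, -0.7, -0.5], -1], [[-0.3, 0.7, -0.8], [0.54, -0.85, -0.6], -1], [[-0.35, 0.83, -0.97], [0.62, -1, -0.68], -1], [[-0.35, 0.83, -0.97], [0.62, -1, -0.68], -1]]}}

```text
clock: 14.35
eef_pos: [453.0, -25.1, 325.6]
tcp_rot: [-3.135, 0.001, 1.606]
contact_force: [-0.4, -0.2, -2.1]
opening: 0.717
grasp_force: 78.1
```

```bash
python3 - <<'E'
from ik import *
s=log();print(s['clock'],s['eef_pos'],s['tcp_rot'],s['qpos'],s['contact_force'])
a=grab('top','t3.png'); b=grab('scene','s3.png')
cv2.imwrite('pics/c3.png',np.hstack([cv2.resize(a[180:320,340:480],(400,400)),cv2.resize(b[150:270,160:310],(400,320)).repeat(1,0) if 0 else cv2.resize(b[145:275,160:310],(400,400))])[:,:,::-1])
for c in('top','scene'): print(c,[(x['conf'],np.round(x['xy']),atz(c,x['xy'],20)) for x in imaging.mark_of(c,'chunk_a')])
rel([440,200,330],down(2.15))
E
```

```text
14.35 [452.978 -25.097 325.58 ] [-3.135  0.001  1.606] [-0.057 -0.004  1.857 -0.002  1.295 -0.092] [-0.354 -0.242 -2.062]
top [(0.48, array([406., 240.]), array([ 526.756, -238.99 ,   20.   ])), (0.45, array([409., 232.]), array([ 547.229, -245.521,   20.   ]))]
scene [(0.69, array([228., 227.]), array([ 556.398, -233.528,   20.   ])), (0.58, array([240., 225.]), array([ 532.196, -221.779,   20.   ])), (0.52, array([228., 233.]), array([ 568.658, -217.489,   20.   ]))]
turn [-0.013  0.005 -0.7  ] shift [ 1.141 -0.038 -0.031] q [-0.059 -0.001  1.855 -0.008  1.296 -0.086]
```

View pics/c3.png

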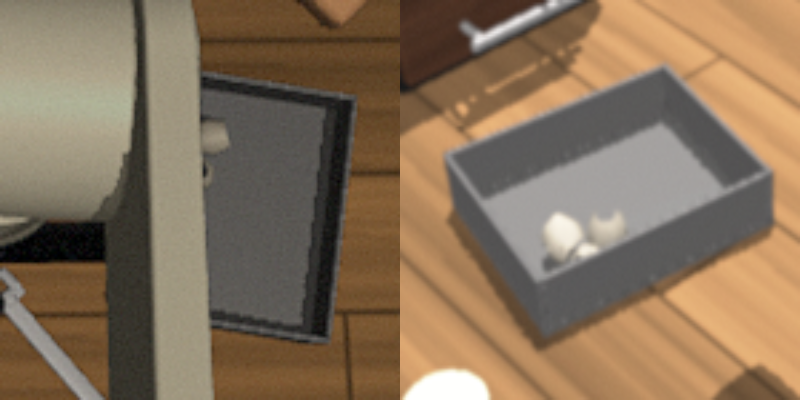

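All three chunks lie in the tray; the scene picture shows them at (228,227), (240,225) and (228,233). Next is the mat.

Emit:
{"name": "step_arm", "arguments": {"moves": [[[0, 0, -0.06], [0.14, 0, 0], -1], [[0, 0, -0.12], [0.3, 0, 0], -1], [[0, 0, -0.18], [0.47, 0, 0], -1], [[0, 0, -0.24], [0.64, 0, 0], -1], [[0, 0, -0.3], [0.82, 0, 0], -1], [[0, 0, -0.36], [1, 0, 0], -1], [[0, 0, -0.36], [1, 0, 0], -1]]}}

```text
clock: 15.25
eef_pos: [448.6, 175.4, 324.1]
tcp_rot: [-3.133, 0.004, 1.887]
contact_force: [0.0, -0.3, -2.7]
opening: 0.716
grasp_force: 78.0
```

```bash
cat > pl.py <<'E'
from ik import *
mat=np.array([481.6,317.2])
def tgt(tilt,base,s=1.891):
    R=pose(s,np.deg2rad(tilt),1); return np.r_[mat,base]-R.apply([-99,0,-19.4]),R
s=log();print(s['clock'],s['eef_pos'],s['tcp_rot'],s['qpos'],s['contact_force'])
E
python3 - <<'E'
from pl import *
q=s['qpos']
for tl,b in((0,280),(22,230),(45,180),(68,140),(90,100),(90,14),(90,8)):
    t,R=tgt(tl,b); q,e=ik(t,R,q); print(tl,t,q,round(e,4)); rel(t,R)
E
```

```text
15.25 [448.585 175.406 324.122] [-3.133  0.004  1.887] [ 0.372  0.047  1.808 -0.003  1.296  0.056] [ 0.012 -0.315 -2.659]
0 [450.439 411.168 260.6  ] [0.74  0.304 1.636 0.    1.202 0.42 ] 0.0
turn [-0.011  0.005 -0.005] shift [1.118 0.379 0.31 ] q [ 0.372  0.047  1.808 -0.003  1.296  0.056]
22 [450.42  411.224 249.099] [0.53  0.275 1.762 0.433 1.063 0.005] 0.0
turn [-0.01   0.493 -0.007] shift [1.119 0.379 0.368] q [ 0.372  0.047  1.808 -0.003  1.296  0.056]
45 [455.248 396.666 236.286] [ 0.298  0.362  1.865  0.892  1.138 -0.511] 0.0
turn [-0.009  1.005 -0.009] shift [1.043 0.38  0.432] q [ 0.372  0.047  1.808 -0.003  1.296  0.056]
68 [464.265 369.474 224.524] [ 0.112  0.569  1.898  1.171  1.397 -0.901] 0.0
turn [-0.007  1.516 -0.011] shift [0.899 0.381 0.491] q [ 0.372  0.047  1.808 -0.003  1.296  0.056]
90 [475.494 335.614 199.   ] [ 0.01   0.855  1.85   1.288  1.7   -1.152] 0.0
turn [-0.005  2.005 -0.012] shift [0.722 0.383 0.62 ] q [ 0.372  0.047  1.808 -0.003  1.296  0.056]
90 [475.494 335.614 113.   ] [ 0.01   1.012  1.803  1.276  1.669 -1.259] 0.0
turn [-0.005  2.005 -0.012] shift [0.723 0.386 1.05 ] q [ 0.372  0.047  1.808 -0.003  1.296  0.056]
90 [475.494 335.614 107.   ] [ 0.01   1.023  1.799  1.275  1.667 -1.265] 0.0
turn [-0.005  2.005 -0.012] shift [0.723 0.387 1.08 ] q [ 0.372  0.047  1.808 -0.003  1.296  0.056]
```

Emit:
{"name": "step_arm", "arguments": {"moves": [[[0, 0.14, 0], [0.12, 0.05, 0.02], -1], [[0, 0.28, 0], [0.24, 0.11, 0.05], -1], [[0, 0.42, 0], [0.36, 0.16, 0.08], -1], [[0, 0.56, 0], [0.48, 0.22, 0.1], -1], [[0, 0.7, 0], [0.6, 0.28, 0.13], -1], [[0, 0.85, 0], [0.75, 0.33, 0.16], -1], [[0, 1, 0], [0.85, 0.38, 0.18], -1], [[0, 1, 0], [0.85, 0.38, 0.18], -1]]}}

```text
clock: 16.05
eef_pos: [468.1, 356.3, 283.9]
tcp_rot: [-3.121, -0.782, 1.868]
contact_force: [0.4, -0.6, -2.2]
opening: 0.718
grasp_force: 78.2
```

```bash
python3 - <<'E'
from pl import *
rel(*tgt(90,70))
E
```

```text
16.05 [468.054 356.297 283.866] [-3.121 -0.782  1.868] [ 0.227  0.304  1.819  0.831  1.253 -0.449] [ 0.352 -0.554 -2.185]
turn [ 0.003  1.004 -0.022] shift [-0.483  0.012  0.33 ] q [ 0.227  0.304  1.819  0.831  1.253 -0.449]
```

Emit:
{"name": "step_arm", "arguments": {"moves": [[[0, 0.15, 0], [-0.06, 0, 0.04], -1], [[0, 0.3, -0.01], [-0.12, 0, 0.08], -1], [[0, 0.45, -0.01], [-0.18, 0, 0.13], -1], [[0, 0.6, -0.01], [-0.26, 0.01, 0.18], -1], [[0, 0.75, -0.01], [-0.34, 0.01, 0.23], -1], [[0, 0.9, -0.02], [-0.42, 0.01, 0.28], -1], [[0, 1, -0.02], [-0.48, 0.01, 0.33], -1], [[0, 1, -0.02], [-0.48, 0.01, 0.33], -1]]}}

```text
clock: 16.85
eef_pos: [474.7, 335.9, 168.6]
tcp_rot: [-2.625, -1.565, 1.376]
contact_force: [-0.5, -0.2, -3.2]
opening: 0.717
grasp_force: 78.3
```

```bash
python3 - <<'E'
from pl import *
b=grab('scene','s4.png'); a=grab('top','t4.png')
print('exp base/mouth scene',proj('scene',s['eef_pos']+Ro.from_euler('xyz',s['tcp_rot']).apply([-99,0,-19.4])),proj('scene',s['eef_pos']+Ro.from_euler('xyz',s['tcp_rot']).apply([51,0,-19.4])))
for c in('scene','top'):
  for n in('shell_base','shell_mouth'): print(c,n,[(x['conf'],np.round(x['xy'])) for x in imaging.mark_of(c,n)])
cv2.imwrite('pics/c4.png',np.hstack([cv2.resize(b[230:450,360:580],(400,400)),cv2.resize(a[180:320,120:260],(400,400))])[:,:,::-1])
rel(*tgt(90,12))
E
```

```text
16.85 [474.719 335.924 168.614] [-2.625 -1.565  1.376] [ 0.016  0.898  1.843  1.286  1.684 -1.184] [-0.503 -0.2   -3.177]
exp base/mouth scene [472.617 337.007] [497.202 271.107]
scene shell_base [(0.96, array([474., 334.])), (0.52, array([228., 226.])), (0.38, array([129., 248.]))]
scene shell_mouth [(0.82, array([500., 272.])), (0.65, array([417., 250.]))]
top shell_base [(0.92, array([302., 292.]))]
top shell_mouth [(0.65, array([272., 320.]))]
turn [0.    0.009 0.013] shift [-0.322 -0.011 -0.003] q [ 0.017  0.885  1.844  1.29   1.685 -1.185]
```

View pics/c4.png

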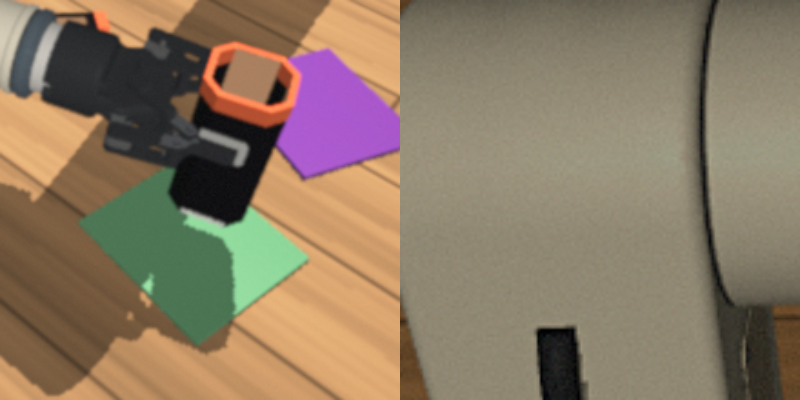

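The view shows the shell upright and empty over the green mat, with its base at scene (474,334), within 3 px of the prediction. I'll lower it slowly.

Emit:
{"name": "step_arm", "arguments": {"moves": [[[0, 0.01, 0.01], [-0.07, 0, 0], -1], [[0, 0.01, 0.01], [-0.15, 0, 0], -1], [[0, 0.01, 0.01], [-0.22, -0.01, 0], -1], [[0, 0.01, 0.01], [-0.26, -0.01, 0], -1], [[0, 0.01, 0.01], [-0.29, -0.01, 0], -1], [[0, 0.01, 0.01], [-0.3, -0.01, 0], -1], [[0, 0.01, 0.01], [-0.3, -0.01, 0], -1]]}}

```text
clock: 17.85
eef_pos: [474.7, 336.0, 113.1]
tcp_rot: [-0.361, -1.567, -0.891]
contact_force: [-0.6, 0.7, -2.3]
opening: 0.716
grasp_force: 78.3
```

Emit:
{"name": "step_arm", "arguments": {"moves": [[[0, 0, 0], [-0.005, 0, 0], -1], [[0, 0, 0], [-0.01, 0, 0], -1], [[0, 0, 0], [-0.015, 0, 0], -1], [[0, 0, 0], [-0.02, 0, 0], -1], [[0, 0, 0], [-0.025, 0, 0], -1], [[0, 0, 0], [-0.025, 0, 0], -1]]}}

```text
clock: 18.45
eef_pos: [474.7, 336.1, 108.2]
tcp_rot: [-0.32, -1.567, -0.931]
contact_force: [-0.1, 0.7, -2.1]
opening: 0.717
grasp_force: 78.3
```

Emit:
{"name": "step_arm", "arguments": {"moves": [[[0, 0, 0], [-0.005, 0, 0], -1], [[0, 0, 0], [-0.005, 0, 0], -1], [[0, 0, 0], [-0.01, 0, 0], -1], [[0, 0, 0], [-0.01, 0, 0], -1]]}}

```text
clock: 18.85
eef_pos: [474.7, 336.1, 106.2]
tcp_rot: [-0.315, -1.567, -0.937]
contact_force: [0.7, -0.0, -1.6]
opening: 0.716
grasp_force: 78.3
```

Emit:
{"name": "step_arm", "arguments": {"moves": [[[0, 0, 0], [-0.005, 0, 0], -1], [[0, 0, 0], [-0.005, 0, 0], -1]]}}

```text
clock: 19.05
eef_pos: [474.7, 336.1, 105.3]
tcp_rot: [-0.287, -1.567, -0.965]
contact_force: [-0.1, 0.7, -2.1]
opening: 0.717
grasp_force: 78.3
```

Emit:
{"name": "step_arm", "arguments": {"moves": [[[0, 0, 0], [-0.005, 0, 0], -1], [[0, 0, 0], [-0.005, 0, 0], -1]]}}

```text
clock: 19.25
eef_pos: [474.7, 336.0, 105.1]
tcp_rot: [-0.116, -1.565, -1.135]
contact_force: [-0.8, -0.7, 4.6]
opening: 0.714
grasp_force: 78.3
```

Emit:
{"name": "step_arm", "arguments": {"moves": [[[0, 0, 0], [-0.005, 0, 0], -1], [[0, 0, 0], [-0.005, 0, 0], -1]]}}

```text
clock: 19.45
eef_pos: [474.6, 336.0, 105.1]
tcp_rot: [-0.01, -1.564, -1.241]
contact_force: [-1.6, -1.4, 10.0]
opening: 0.718
grasp_force: 78.2
```

Emit:
{"name": "step_arm", "arguments": {"moves": [[[0, 0, 0], [0.006, 0, 0], -1], [[0, 0, 0], [0.006, 0, 0], 0.55], [[0, 0, 0], [0.006, 0, 0], 0.7], [[0, 0, 0], [0.006, 0, 0], 1], [[0, 0, 0], [0.006, 0, 0], 1], [[0, 0, 0], [0.006, 0, 0], 1], [[0, 0, 0], [0.006, 0, 0], 1]], "squeeze": 20}}

```text
clock: 20.15
eef_pos: [474.7, 336.1, 104.4]
tcp_rot: [-0.317, -1.567, -0.934]
contact_force: [-0.2, -1.0, 0.5]
opening: 0.998
grasp_force: 0.0
```

```bash
python3 - <<'E'
from pl import *
print(s['opening'],s['grasp_force'])
for n in('shell_base','shell_mouth'): print(n,[(x['conf'],np.round(x['xy']),proj('scene',np.r_[mat,6 if 'base' in n else 156])) for x in (imaging.grab_frame('scene') is not None and imaging.mark_of('scene',n))])
for b in (150,): rel(s['eef_pos']-150*Ro.from_euler('xyz',s['tcp_rot']).apply([0,0,1]),Ro.from_euler('xyz',s['tcp_rot']))
E
```

```text
20.15 [474.685 336.1   104.445] [-0.317 -1.567 -0.934] [ 0.016  1.02   1.805  1.283  1.667 -1.267] [-0.238 -1.003  0.549]
0.9975236770709426 0.0
shell_base [(0.82, array([466., 360.]), array([463.991, 360.6  ])), (0.74, array([360., 252.]), array([463.991, 360.6  ]))]
shell_mouth [(0.92, array([417., 251.]), array([485.506, 301.538])), (0.75, array([487., 304.]), array([485.506, 301.538])), (0.57, array([234., 360.]), array([485.506, 301.538]))]
turn [-0. -0. -0.] shift [-0.    0.   -0.75] q [ 0.016  1.02   1.805  1.283  1.667 -1.267]
```

Emit:
{"name": "step_arm", "arguments": {"moves": [[[0, 0, 0], [0, 0, -0.05], 1], [[0, 0, 0], [0, 0, -0.12], 1], [[0, 0, 0], [0, 0, -0.22], 1], [[0, 0, 0], [0, 0, -0.34], 1], [[0, 0, 0], [0, 0, -0.45], 1], [[0, 0, 0], [0.1, 0, -0.48], 1], [[0, 0, 0], [0.25, 0, -0.5], 1], [[0, 0, 0], [0.25, 0, -0.5], 1]]}}

```text
clock: 21.15
eef_pos: [507.8, 239.1, 156.9]
tcp_rot: [0.769, -1.567, -2.023]
contact_force: [-0.2, 0.1, -0.9]
opening: 1.001
grasp_force: 0.0
```

```bash
python3 - <<'E'
from pl import *
im=grab('scene','s5.png')
for n in('shell_base','shell_mouth','chunk_a'): print(n,[(x['conf'],np.round(x['xy'])) for x in imaging.mark_of('scene',n)])
E
```

```text
21.15 [507.847 239.103 156.893] [ 0.769 -1.567 -2.023] [-0.142  0.944  1.751  1.152  1.766 -1.168] [-0.202  0.08  -0.938]
shell_base [(0.66, array([360., 251.])), (0.63, array([466., 359.]))]
shell_mouth [(0.93, array([488., 301.])), (0.48, array([417., 249.]))]
chunk_a []
```

View pics/s5.png

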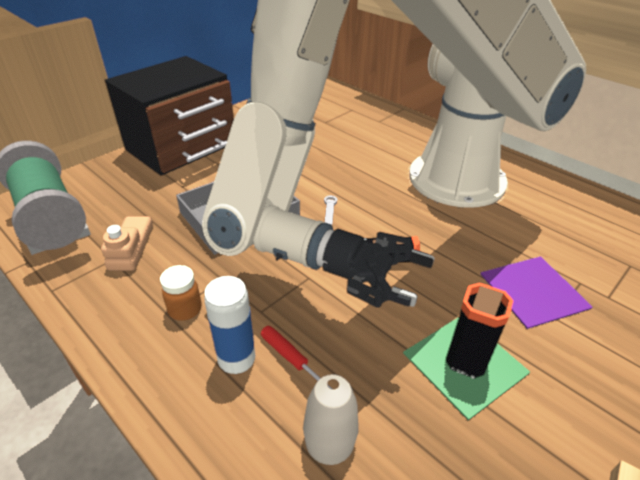

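The shell stands upright and released on the green mat, with its base at (466,359) and mouth at (488,301), close to the mat centre's projection at (464,361). The bystanders are unmoved and the gripper is clear, so I'll hand in.

```bash
python3 -c "
from rig import r
print(r.sign_off())"
```

```text
the job is handed in; nothing more can be done
None
```

I tipped all three chunks into the grey tray, set the empty shell upright near the centre of the green mat, released it and handed the job in at about 21 s of the 58 s allowed; no verdict came back.

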